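# Set the raking-light projector to its blue filter and light it

### The arm

A 7-joint arm with a two-finger parallel gripper is mounted at the origin on the work surface. World frame = base frame: x ahead of the robot, y to its left, z up, the work surface at z = 0. Lengths are in m, angles in rad, forces in N, time in s.
With the tool pointing down it reaches from about 0.425 to 0.825 m from the base axis. Payload 3.6 kg.
Tool frame: the origin (TCP) lies between the finger pads; the fingertips stand manip.tip_reach ahead of it and the grasp point (between the pads) lies 5 mm behind it (manip.tip_reach is the distance from the TCP to the fingertips, in m); z points along the fingers, y is the line along which they close (so a half turn about z gives the same grasp; the last joint's range is limited). The gripper opens to 85 mm and grips with 20 to 120 N. Pads are 22 mm wide; open, the fingers measure 114 mm over their backs; the gripper's body (76 mm by 85 mm) begins 54 mm behind the grasp point. The pads swing forward as they close: fully open they stand 13 mm farther back than shut.
Start: joints at [1.105, 0.615, -0.013, 1.423, 0.008, 1.103, -0.04], TCP at [0.276, -0.588, 0.245] pointing down, gripper open.
Joint ranges: [-3.12, 3.12], [-0.3, 2.06], [-1.34, 1.32], [0.26, 2.42], [-1.36, 4.5], [0.01, 1.98], [-2.84, 2.84]. Speed limits (rad/s): [2.79, 2.79, 3.14, 3.14, 3.14, 3.14, 3.14].

### API

Orientations are given as a rotation vector (axis times angle).
In Python, from cell import manip gives the robot as it stands.
- The arm moves only by the tool carry_out, never from a script. Its argument "plan" is a list of rows, each an object of numbers: "tx", "ty", "tz": the shift along the tool's x, y, z in mm; "rx", "ry", "rz": the turn, a rotation vector about the tool's x, y, z in degrees; "claw": the finger opening in mm, from 0 to 85.4. A call has exactly 8 rows; each row is the pose to reach, as a shift and turn from the pose commanded when the call began, along the tool's axes at that moment; what a row does not reach only later rows make up. A row lasts 1/12 s, in which the tool goes at most 41.7 mm and 7.16 degrees, less where a joint would pass 70% of its speed; a pose out of reach is approached as far as the arm can. A call with a gripper value outside its range is refused whole. The fingers move at their own pace and stop on an object; "squeeze" is the grip in N (left out, the last holds). Time passes only in rows, so rows that repeat a pose let the fingers close, or fill a call up. It gives the time, the measured TCP pose, the force, the opening and the grip force at its end, in the units of the state.
- manip.state(): the state, without advancing time (a new reading comes with each control period).
- manip.read_camera(name): name is "side" or "top"; returns a dict with "image" (480x640x3 uint8, red, green, blue), "K" (3x3 intrinsics, pixels), "dist_coeffs" ([k1, k2, p1, p2, k3] as OpenCV has them; the pictures are not rectified), "world_from_camera" (4x4, takes a point from camera to world coordinates). Camera axes: x right, y up, looking along -z (the intrinsics and any distortion apply to the point x, -y, -z); pixel columns grow to the right and rows downward; lengths in m; the calibration is good to about 2 mm. A picture is of the moment at which its call begins. There is no depth.
- manip.finish_job(): hands the job in; it is judged then, once.
Trained networks look in a picture, given as the dict that the camera call returned (one of the last four; its "shot" number tells which), for a name from the list of things; names that differ only in an ending like _2 or _b are one class to them, and where a whole thing is asked for, a point or a joint stands for the part that bears it (a point fixed in the world has none). Each returns a list of dicts, best first, with "p" (0 to 1); they miss things now and then, are a little off and sometimes report something else, mostly with a low value. They report only what shows in the picture. A call takes as long as a camera call.
- manip.trace(target, picture): "region" (480x640 bool, what is visible of it) and "box" ([left, top, right, bottom] in pixels, round what is visible of it).
The state is a dict: "time": time; "joint_positions": joint angles; "joint_vel": joint speeds; "joint_torque": joint torques, N m; "tool_pos": TCP position; "orientation": TCP orientation; "ft_force": force on the tool from outside, world axes, zero at the start; "torque": the same for the moment, N m; "width": finger opening in m; "finger_force": force on a finger pad.
Only numpy, scipy, OpenCV 4.12 (cv2) and the standard library are available. Lean on these libraries where they do the work, as an engineer would, in place of code of your own. Each camera call takes 0.05 s, during which the arm holds its last target. There are 200 camera calls.

### The job

Push the yellow tab of the projector's filter turret sideways with a fingertip, without pinching it, until its nose points at the middle of the blue spot. Only then press the red lamp button fully down and let it come up again. Leave the jar, the can and the little pot where they stand.

Things in the scene. Friction and masses are not known exactly. Their poses are not given: they have to be found in the camera images.
- turret_axis (a point): The turret's upright axis of rotation, at the top face of the projector's fixed housing, 50 mm above the table. The housing is a grey box 240 x 240 mm and 50 mm high; the origin is the centre of its top. Axes: x runs from the turret towards the lens barrel (which sticks out 60 mm from the +x side of the housing, its top 72 mm above the table), z up. Barrel, spots and button are all fixed to this housing.
- turret (a joint): Angle of the filter turret in rad about the upright axis, growing counter-clockwise seen from above; 0 when the tab points along -x of point turret_axis. Stops at -1.5 and 1.5. The turret is an aluminium disc of radius 50 mm, 12 mm high on the housing (with a flat hub of radius 14 mm, 6 mm higher). It turns smoothly with friction (about 2 N at the tab), without click stops, and stays where it is left.
- tab_grip (a point): Point inside the yellow tab, 62 mm from the turret's axis and about 75 mm above the table, a good height to push at. The tab is an upright fin that turns with the turret: from 36 to 76 mm from the axis along its radius, 12 mm thick (across the radius), from the disc's top (62 mm above the table) up to 92 mm above the table; beyond 50 mm from the axis it overhangs the disc's rim, its underside 55 mm above the table. Local -x points outward along the tab.
- tab_aim (a point): The point at which the tab's nose points: on the tab's centre line, 100 mm from the turret's axis, just over the housing's top. It travels on the same circle as the centres of the spots. The nose itself is a low yellow stub that ends 88 mm from the axis.
- spot_blue: Blue round spot, 20 mm across and 1.5 mm thick, lying on the housing's top; origin at the centre of its underside, 100 mm from the turret's axis. There are four spots (blue, red, green, white), shuffled among four places: turret angles -1.15, -0.6, 0.6 and 1.15 rad.
- lamp_button (a joint): How far the red lamp button is pressed, in m: 0 is up, 0.006 fully down. It springs back; fully down takes 5 N.
- lamp_button_top (a point): Centre of the top of the red push button (32 mm across) on the housing's top beside the barrel, 68 mm above the table, pressed straight down by 6 mm. A black collar 48 mm across surrounds it, its top 9 mm below the raised button's top.
- varnish_jar: Amber jar with a black cap, 60 mm across, 85 mm high, loose on the table beside the housing; origin at the centre of its underside. Leave alone.
- size_can: Can with a red label, 60 mm across, 100 mm high, loose on the table beside the housing on the other side; origin at the centre of its underside. Leave alone.
- pigment_pot: Small glass pot with a white cap, 38 mm across, 42 mm high, standing loose on top of the housing at the far corner across the barrel from the button; origin at the centre of its underside. Leave alone.

How it is judged:
On the way, in this order (a step that is already met when the one before it is completed fails the run):
1. the tab's nose points at the blue spot and the turret is still (horizontal distance between tab_aim and spot_blue below 0.009 m and velocity of joint turret between -0.05 and 0.05 rad/s), for 0.3 s.
2. the lamp button is pressed down with the tab at the blue spot (horizontal distance between tab_aim and spot_blue below 0.009 m and value of joint lamp_button above 0.0045 m), for 0.05 s.
At the end, for the whole second after the job is handed in: The turret is at rest with the tab's aiming point within 9 mm of the blue spot's centre, the button is up again (less than 1.5 mm down), and the jar, can and pot stand upright within 15 mm of where they began (all of step 1 and value of joint lamp_button below 0.0015 m and distance of each of varnish_jar, size_can, pigment_pot from where it was at the start of the episode below 0.015 m and angle between each of varnish_jar, size_can, pigment_pot's own z axis and vertical below 0.15 rad); the robot touches nothing.
It fails at once if the button is pressed (more than 3 mm) while the tab is not at the blue spot (horizontal distance between tab_aim and spot_blue above 0.009 m and value of joint lamp_button above 0.003 m).
It fails at once if the tab is pinched: both of its faces are pressed by the fingers at once with more than 2 N (contact force between the fingers and turret_c2 above 2 N and contact force between the fingers and turret_c3 above 2 N).
It fails at once if the varnish jar is knocked, carried or lifted (more than 20 mm) (distance of varnish_jar from where it was at the start of the episode above 0.02 m).
It fails at once if the size can is knocked, carried or lifted (more than 20 mm) (distance of size_can from where it was at the start of the episode above 0.02 m).
It fails at once if the pigment pot is knocked, carried or lifted (more than 20 mm) (distance of pigment_pot from where it was at the start of the episode above 0.02 m).
It also fails if it takes over 48 s, if anything falls off the work surface, if the arm or the gripper's body presses on something with over 40 N, if the wrist force passes 120 N, or if a joint passes its speed limit or range.

## Working session

There is one attempt and no reset: what is moved stays moved. The work goes in short steps, Python scripts to look and compute and a tool call to move; the robot and the scene stay as the last step left them, time stands still between calls to the robot, and variables do not carry over. Pictures are saved under pics/ and viewed, at most 10 in all, crops included, and the job is handed in when it is done.

Besides the shell and the picture viewer there is one more tool, called after "Emit:" by a JSON object that holds its "method" and its "body", one argument or row to a line. carry_out: Moves the arm, as the interface text tells. Its arguments: {"type":"object","properties":{"plan":{"type":"array"},"squeeze":{"type":"number"}},"required":["plan"]}

```bash
mkdir -p pics
cat > h.py <<'E'
import numpy as np, cv2
from cell import manip
def ray(c,uv):
    p=cv2.undistortPoints(np.array([[uv]],float),c["K"],np.array(c["dist_coeffs"],float))[0,0]
    T=np.array(c["world_from_camera"]); d=T[:3,:3]@np.array([p[0],-p[1],-1]); return T[:3,3],d
def at(c,uv,z):
    o,d=ray(c,uv); return o+d*(z-o[2])/d[2]
def cen(r): 
    ys,xs=np.nonzero(r); return [xs.mean(),ys.mean()]
E
python3 - <<'E'
from h import *
s=manip.state(); print({k:np.round(v,3) for k,v in s.items()}, manip.tip_reach)
for n in("top","side"):
    c=manip.read_camera(n); cv2.imwrite(f"pics/{n}0.png",c["image"][:,:,::-1])
    for t,z in(("spot_blue",.0515),("lamp_button_top",.068),("tab_grip",.092),("turret",.062),("varnish_jar",.085),("size_can",.1),("pigment_pot",.092)):
        for r in manip.trace(t,c)[:2]:
            uv=cen(r["region"]); print(n,t,round(r["p"],2),np.round(r["box"]),np.round(uv,1),at(c,uv,z).round(4))
E
```

```text
{'time': np.float64(0.0), 'joint_positions': array([ 1.105,  0.616, -0.013,  1.425,  0.008,  1.103, -0.04 ]), 'joint_vel': array([-0.001,  0.002,  0.001, -0.   , -0.   ,  0.001,  0.   ]), 'joint_torque': array([-1.0000e-03, -4.6921e+01,  2.5900e-01, -1.7104e+01,  1.0000e-02,
        1.0000e-02, -0.0000e+00]), 'tool_pos': array([ 0.276, -0.588,  0.244]), 'orientation': array([-3.064e+00, -6.830e-01,  1.000e-03]), 'ft_force': array([ 0.119, -0.239, -0.061]), 'torque': array([-0.003,  0.002, -0.006]), 'finger_force': np.float64(0.0), 'width': np.float64(0.085)} 0.014
top spot_blue 0.66 [390. 276. 400. 286.] [396.5 282. ] [ 0.5089 -0.1017  0.0515]
top lamp_button_top 0.7 [380. 208. 398. 225.] [389.6 217.2] [ 0.6236 -0.088   0.068 ]
top tab_grip 0.8 [318. 231. 373. 306.] [345.1 261. ] [ 0.5444 -0.0083  0.092 ]
top tab_grip 0.5 [392. 277. 400. 286.] [396.6 282. ] [ 0.5088 -0.0968  0.092 ]
top turret 0.62 [320. 233. 374. 310.] [345.7 261.3] [ 0.545  -0.0104  0.062 ]
top turret 0.57 [434. 221. 476. 254.] [454.5 237.7] [ 0.588  -0.2034  0.062 ]
top varnish_jar 0.83 [230. 236. 265. 272.] [246.
[... 480 characters left out ...]
 352. 325.] [311.7 297.7] [ 0.5382 -0.0177  0.068 ]
side tab_grip 0.78 [265. 273. 350. 325.] [311.7 297.5] [ 0.5359 -0.0366  0.092 ]
side tab_grip 0.61 [296. 350. 308. 361.] [301.4 353.5] [ 0.5066 -0.1247  0.092 ]
side turret 0.92 [262. 271. 349. 324.] [311.5 297.5] [ 0.5386 -0.0124  0.062 ]
side varnish_jar 0.91 [292. 199. 327. 247.] [305.3 222.4] [0.5542 0.1286 0.085 ]
side varnish_jar 0.46 [263. 272. 352. 327.] [312.  297.5] [ 0.5369 -0.031   0.085 ]
side size_can 0.65 [354. 375. 402. 449.] [377.4 411.2] [ 0.5798 -0.2253  0.1   ]
side size_can 0.45 [372. 313. 391. 338.] [380.6 326.6] [ 0.6157 -0.1111  0.1   ]
side pigment_pot 0.55 [339. 223. 364. 257.] [349.5 240.8] [0.6144 0.0633 0.092 ]
```

View pics/top0.png

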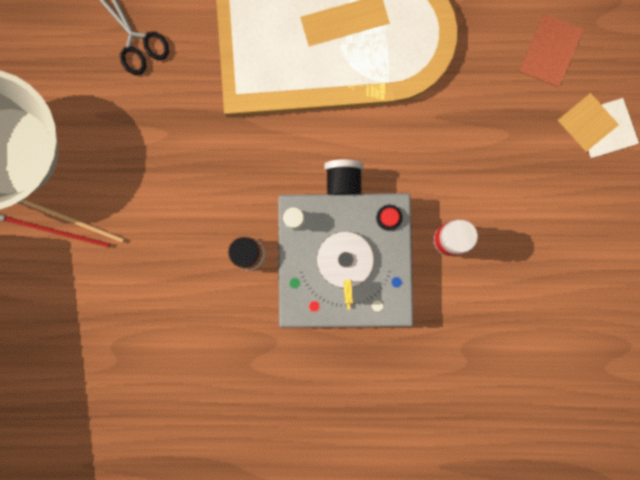

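View pics/side0.png

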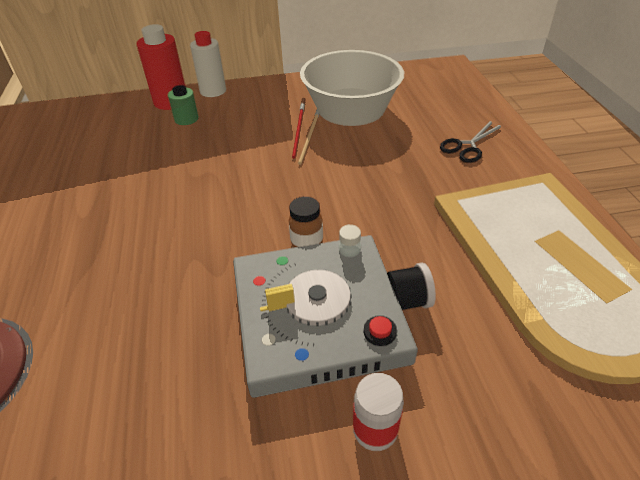

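The top view shows the tab at about (348,292), pointing nearly along -x. The blue spot is at (397,282), on the -y side, so the target angle is about +1.15. Next I'll fit the housing frame from the four spots.

```bash
cat >> h.py <<'E'
from scipy.optimize import least_squares
from scipy.spatial.transform import Rotation as R
def spots(c,n):
    # approx pixel seeds; centroid refined by saturation/brightness difference from local median
    seeds=dict(top=[(397,282),(377,307),(314,307),(295,283)],side=[(302,354),(268,340),(260,281),(282,261)])[n]
    out=[]
    for x,y in seeds:
        p=c["image"][y-9:y+10,x-9:x+10].astype(float); m=np.median(p.reshape(-1,3),0)
        ch=p/p.sum(2,keepdims=True)-m/m.sum()
        w=np.abs(ch).sum(2)
        if w.max()<.25: w=np.clip(p.sum(2)-m.sum(),0,None)
        w=np.where(w>.4*w.max(),w,0); k,l,s,cc=cv2.connectedComponentsWithStats((w>0).astype(np.uint8)); i=1+np.argmax(s[1:,4]); ys,xs=np.nonzero(l==i)
        out.append([x-9+xs.mean(),y-9+ys.mean()])
    return np.array(out)
ANG=np.array([1.15,.6,-.6,-1.15])
def rel(tgt,yaw=None):
    """tool-frame shift (mm) to world TCP target, and rz turn (deg) to bring tool y onto tangent at world angle yaw"""
    s=manip.state(); Rm=R.from_rotvec(s["orientation"]); d=Rm.inv().apply(np.array(tgt)-s["tool_pos"])*1000
    y=Rm.apply([0,1,0]); cur=np.arctan2(y[0],-y[1])
    return d.round(1), None if yaw is None else round(-np.degrees(yaw-cur),1)
E
python3 - <<'E'
from h import *
P=[]
for n in("top","side"):
    c=manip.read_camera(n); uv=spots(c,n); p=np.array([at(c,q,.0515)[:2] for q in uv]); P.append(p); print(n,uv.round(1).tolist(),p.round(4).tolist())
def model(v): a=ANG+v[2]; return v[:2]+.1*np.c_[-np.cos(a),-np.sin(a)]
for p in P+[(P[0]+P[1])/2]:
    r=least_squares(lambda v:(model(v)-p).ravel(),[.55,-.01,0]); print(r.x.round(4),(1000*r.fun).round(1))
ax=r.x; print("blue",model(ax)[0]); 
c=manip.read_camera("top"); im=c["image"].astype(int); m=(im[...,0]>150)&(im[...,2]<90)&(im[...,1]>120); m[:220]=0;m[320:]=0;m[:,:320]=0;m[:,380:]=0
q=at(c,cen(m),.09); print("yellow",cen(m),m.sum(),q,np.arctan2(-(q[1]-ax[1]),-(q[0]-ax[0]))-ax[2])
y0=ax[2]
for g in(0,-.05):
  print(rel([ax[0]-.062*np.cos(y0)+.04*-np.sin(y0)*1, ax[1]-.062*np.sin(y0)+.045,.17],y0+g))
E
```

```text
top [[396.3, 281.7], [377.1, 307.0], [313.8, 305.9], [294.2, 282.6]] [[0.5094, -0.1013], [0.4641, -0.0669], [0.4653, 0.0461], [0.5066, 0.0815]]
side [[301.5, 354.1], [265.9, 339.4], [258.9, 280.4], [281.9, 260.5]] [[0.5084, -0.0997], [0.4629, -0.0651], [0.4646, 0.0474], [0.5059, 0.0825]]
[ 0.5481 -0.0096  0.0081] [-1.4  0.1  1.9  0.1 -0.2  0.  -0.2 -0.2]
[ 0.5471 -0.0084  0.006 ] [-1.6 -0.2  2.  -0.2 -0.3  0.2 -0.1  0.2]
[ 0.5476 -0.009   0.0071] [-1.5 -0.   1.9 -0.  -0.3  0.1 -0.1 -0. ]
blue [ 0.50739448 -0.10055878]
yellow [np.float64(348.859649122807), np.float64(295.3333333333333)] 57 [ 0.48532756 -0.01493518  0.09      ] 0.08802734749019842
(array([ 454.4, -476. ,   75.4]), np.float64(24.7))
(array([ 454.4, -476. ,   75.4]), np.float64(27.6))
```

Emit:
{"method": "carry_out", "body": {
  "plan": [
    {"tx": 454, "ty": -476, "tz": 40, "rz": 24, "claw": 0},
    {"tx": 454, "ty": -476, "tz": 40, "rz": 24, "claw": 0},
    {"tx": 454, "ty": -476, "tz": 40, "rz": 24, "claw": 0},
    {"tx": 454, "ty": -476, "tz": 40, "rz": 24, "claw": 0},
    {"tx": 454, "ty": -476, "tz": 40, "rz": 24, "claw": 0},
    {"tx": 454, "ty": -476, "tz": 40, "rz": 24, "claw": 0},
    {"tx": 454, "ty": -476, "tz": 40, "rz": 24, "claw": 0},
    {"tx": 454, "ty": -476, "tz": 40, "rz": 24, "claw": 0}
  ],
  "squeeze": 20
}}

```text
$.plan[0]: bad value
```

Run:
```python
from h import *
s=manip.state();print(s["time"],s["tool_pos"].round(4),s["width"],manip.tip_reach,rel([.486,.036,.17],0.01))
```

```text
0.95 [ 0.2762 -0.5884  0.2453] 0.08537236260154107 0.014 (array([ 455.2, -476.1,   75.4]), np.float64(24.6))
```

Emit:
{"method": "carry_out", "body": {
  "plan": [
    {"tx": 454, "ty": -476, "tz": 40, "rx": 0, "ry": 0, "rz": 24, "claw": 0},
    {"tx": 454, "ty": -476, "tz": 40, "rx": 0, "ry": 0, "rz": 24, "claw": 0},
    {"tx": 454, "ty": -476, "tz": 40, "rx": 0, "ry": 0, "rz": 24, "claw": 0},
    {"tx": 454, "ty": -476, "tz": 40, "rx": 0, "ry": 0, "rz": 24, "claw": 0},
    {"tx": 454, "ty": -476, "tz": 40, "rx": 0, "ry": 0, "rz": 24, "claw": 0},
    {"tx": 454, "ty": -476, "tz": 40, "rx": 0, "ry": 0, "rz": 24, "claw": 0},
    {"tx": 454, "ty": -476, "tz": 40, "rx": 0, "ry": 0, "rz": 24, "claw": 0},
    {"tx": 454, "ty": -476, "tz": 40, "rx": 0, "ry": 0, "rz": 24, "claw": 0}
  ],
  "squeeze": 20
}}

```text
time: 1.62
tool_pos: [0.3822, -0.271, 0.2254]
orientation: [3.141, 0.031, 0.002]
ft_force: [0.7, 0.1, 0.1]
width: -0.0002
finger_force: 0.0
```

Run:
```python
from h import *
s=manip.state();print(s["time"],s["tool_pos"].round(4),s["width"],manip.tip_reach,rel([.486,.036,.17],0.01))
```

```text
1.6167 [ 0.3822 -0.271   0.2254] -0.00016912530276853732 0.014 (array([ 109.8, -304.9,   55.3]), np.float64(0.6))
```

Emit:
{"method": "carry_out", "body": {
  "plan": [
    {"tx": 110, "ty": -305, "tz": 50, "rx": 0, "ry": 0, "rz": 0, "claw": 0},
    {"tx": 110, "ty": -305, "tz": 50, "rx": 0, "ry": 0, "rz": 0, "claw": 0},
    {"tx": 110, "ty": -305, "tz": 50, "rx": 0, "ry": 0, "rz": 0, "claw": 0},
    {"tx": 110, "ty": -305, "tz": 50, "rx": 0, "ry": 0, "rz": 0, "claw": 0},
    {"tx": 110, "ty": -305, "tz": 50, "rx": 0, "ry": 0, "rz": 0, "claw": 0},
    {"tx": 110, "ty": -305, "tz": 50, "rx": 0, "ry": 0, "rz": 0, "claw": 0},
    {"tx": 110, "ty": -305, "tz": 50, "rx": 0, "ry": 0, "rz": 0, "claw": 0},
    {"tx": 110, "ty": -305, "tz": 50, "rx": 0, "ry": 0, "rz": 0, "claw": 0}
  ]
}}

```text
time: 2.28
tool_pos: [0.4864, 0.0374, 0.1751]
orientation: [-3.14, -0.034, -0.002]
ft_force: [0.7, 0.0, 1.4]
width: 0.0002
finger_force: 0.0
```

Run:
```python
from h import *
for i in range(3): c=manip.read_camera("side")
s=manip.state();print(s["time"],s["tool_pos"].round(4),rel([.486,.030,.084],0.05))
cv2.imwrite("pics/s1.png",cv2.resize(c["image"][150:400,200:450,::-1],(600,600)))
```

```text
2.4333 [0.4862 0.0384 0.1748] (array([-0.5,  8.6, 90.8]), np.float64(-1.3))
```

View pics/s1.png

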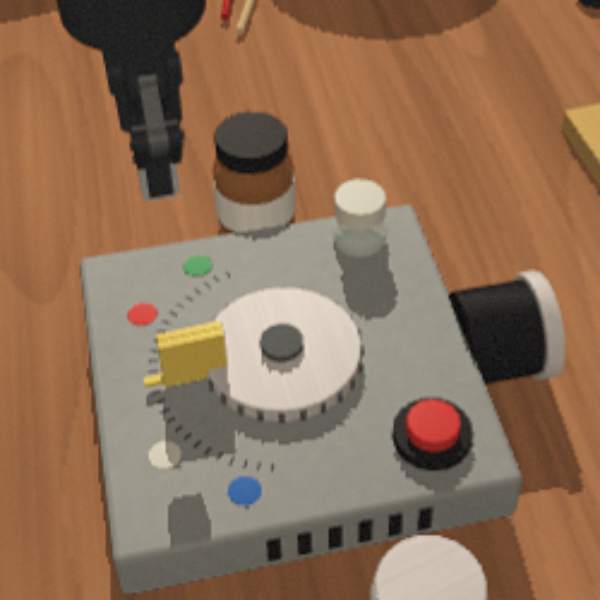

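The closed fingertip hovers at crop (160,190), on the +y side of the tab, which is at crop (190,355). Everything around it is clear, so I'll descend.

Emit:
{"method": "carry_out", "body": {
  "plan": [
    {"tx": 0, "ty": 2, "tz": 30, "rx": 0, "ry": 0, "rz": -1, "claw": 0},
    {"tx": 0, "ty": 4, "tz": 60, "rx": 0, "ry": 0, "rz": -1, "claw": 0},
    {"tx": 0, "ty": 4, "tz": 80, "rx": 0, "ry": 0, "rz": -1, "claw": 0},
    {"tx": 0, "ty": 4, "tz": 91, "rx": 0, "ry": 0, "rz": -1, "claw": 0},
    {"tx": 0, "ty": 4, "tz": 91, "rx": 0, "ry": 0, "rz": -1, "claw": 0},
    {"tx": 0, "ty": 4, "tz": 91, "rx": 0, "ry": 0, "rz": -1, "claw": 0},
    {"tx": 0, "ty": 4, "tz": 91, "rx": 0, "ry": 0, "rz": -1, "claw": 0},
    {"tx": 0, "ty": 4, "tz": 91, "rx": 0, "ry": 0, "rz": -1, "claw": 0}
  ]
}}

```text
time: 3.1
tool_pos: [0.4866, 0.0299, 0.0853]
orientation: [-3.141, -0.058, -0.004]
ft_force: [-0.3, 0.2, 0.2]
width: -0.0002
finger_force: 0.0
```

```bash
cat >> h.py <<'E'
AX=np.array([.5476,-.009]); Y0=.007; BL=1.15+Y0
def arc(th,d,r=.062,z=.084):
    a=th+Y0; p=AX+r*np.array([-np.cos(a),-np.sin(a)])-d*np.array([np.sin(a),-np.cos(a)])
    return rel([*p,z],a)
def tab(c,zt=.092):
    im=c["image"].astype(int); m=((im[...,0]>150)&(im[...,2]<90)&(im[...,1]>110)).astype(np.uint8)
    p=at(c,cen(m),.088)[:2]-AX; return m.sum(),np.arctan2(-p[1],-p[0])-Y0
E
python3 - <<'E'
from h import *
s=manip.state();print(s["time"],s["tool_pos"].round(4),s["ft_force"].round(2))
for th in np.arange(.05,.95,.1): print(round(th,2),arc(th,.020))
E
```

```text
3.1 [0.4866 0.0299 0.0853] [-0.26  0.16  0.19]
0.05 (array([-2.8, 22.3,  1.3]), np.float64(-1.2))
0.15 (array([-4.4, 28.7,  1.3]), np.float64(-6.9))
0.25 (array([-5.3, 35.1,  1.3]), np.float64(-12.6))
0.35 (array([-5.6, 41.6,  1.3]), np.float64(-18.4))
0.45 (array([-5.2, 48.1,  1.3]), np.float64(-24.1))
0.55 (array([-4.2, 54.5,  1.3]), np.float64(-29.8))
0.65 (array([-2.5, 60.8,  1.3]), np.float64(-35.5))
0.75 (array([-0.2, 66.9,  1.3]), np.float64(-41.3))
0.85 (array([ 2.7, 72.8,  1.3]), np.float64(-47.0))
```

Emit:
{"method": "carry_out", "body": {
  "plan": [
    {"tx": -1, "ty": 12, "tz": 1, "rx": 0, "ry": 0, "rz": -1, "claw": 0},
    {"tx": -3, "ty": 22, "tz": 1, "rx": 0, "ry": 0, "rz": -2, "claw": 0},
    {"tx": -4, "ty": 26, "tz": 1, "rx": 0, "ry": 0, "rz": -4, "claw": 0},
    {"tx": -4.5, "ty": 29, "tz": 1, "rx": 0, "ry": 0, "rz": -7, "claw": 0},
    {"tx": -5, "ty": 32, "tz": 1, "rx": 0, "ry": 0, "rz": -10, "claw": 0},
    {"tx": -5, "ty": 35, "tz": 1, "rx": 0, "ry": 0, "rz": -13, "claw": 0},
    {"tx": -5.5, "ty": 38, "tz": 1, "rx": 0, "ry": 0, "rz": -15.5, "claw": 0},
    {"tx": -5.5, "ty": 41.5, "tz": 1, "rx": 0, "ry": 0, "rz": -18.5, "claw": 0}
  ]
}}

```text
time: 3.77
tool_pos: [0.4821, -0.0105, 0.0842]
orientation: [-3.089, -0.568, -0.003]
ft_force: [0.5, 1.1, 0.3]
width: -0.0001
finger_force: 1.0
```

Run:
```python
from h import *
for i in range(3): c=manip.read_camera("side")
s=manip.state();print(s["time"],s["tool_pos"].round(4),s["ft_force"].round(2),tab(c))
cv2.imwrite("pics/s2.png",cv2.resize(c["image"][200:400,200:400,::-1],(600,600)))
print(tab(manip.read_camera("top")))
for th in np.arange(.35,1.16,.1): print(round(th,2),arc(th,.020))
```

```text
3.9167 [ 0.4823 -0.0116  0.084 ] [ 0.48 -0.34 -0.26] (np.uint64(108134), np.float64(0.32041690040769044))
(np.uint64(78826), np.float64(-2.5051665419683764))
0.35 (array([ 0.1,  0.4, -0.2]), np.float64(0.1))
0.45 (array([-1.6,  6.7, -0.2]), np.float64(-5.6))
0.55 (array([-2.6, 13.1, -0.2]), np.float64(-11.4))
0.65 (array([-3.1, 19.6, -0.2]), np.float64(-17.1))
0.75 (array([-2.8, 26.1, -0.2]), np.float64(-22.8))
0.85 (array([-1.9, 32.6, -0.1]), np.float64(-28.6))
0.95 (array([-0.4, 38.9, -0.1]), np.float64(-34.3))
1.05 (array([ 1.7, 45.1, -0.1]), np.float64(-40.0))
1.15 (array([ 4.5, 51. , -0.1]), np.float64(-45.7))
```

View pics/s2.png

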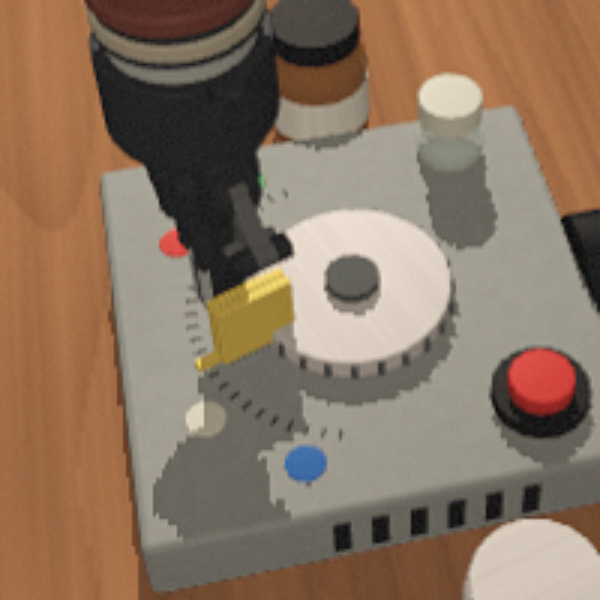

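The finger's back lies flat against the tab, and the tab is turning. The nose is at crop (203,364) and the blue spot at (306,463). I'll keep going along the arc.

Emit:
{"method": "carry_out", "body": {
  "plan": [
    {"tx": -1.5, "ty": 5, "tz": 0, "rx": 0, "ry": 0, "rz": -4, "claw": 0},
    {"tx": -2, "ty": 9.5, "tz": 0, "rx": 0, "ry": 0, "rz": -8, "claw": 0},
    {"tx": -2.5, "ty": 14, "tz": 0, "rx": 0, "ry": 0, "rz": -12, "claw": 0},
    {"tx": -3, "ty": 18.5, "tz": 0, "rx": 0, "ry": 0, "rz": -16, "claw": 0},
    {"tx": -3, "ty": 23, "tz": 0, "rx": 0, "ry": 0, "rz": -20, "claw": 0},
    {"tx": -2.5, "ty": 27, "tz": 0, "rx": 0, "ry": 0, "rz": -24, "claw": 0},
    {"tx": -2, "ty": 31, "tz": 0, "rx": 0, "ry": 0, "rz": -27, "claw": 0},
    {"tx": -1.5, "ty": 34, "tz": 0, "rx": 0, "ry": 0, "rz": -30, "claw": 0}
  ]
}}

```text
time: 4.63
tool_pos: [0.4921, -0.0434, 0.0834]
orientation: [-2.838, -1.346, 0.0]
ft_force: [-1.6, 0.9, 0.9]
width: 0.0002
finger_force: 1.0
```

Run:
```python
from h import *
for i in range(3): c=manip.read_camera("side")
s=manip.state();print(s["time"],s["tool_pos"].round(4),s["ft_force"].round(2))
im=c["image"]; cv2.imwrite("pics/s3.png",cv2.resize(im[280:380,240:380,::-1],(784,560),interpolation=cv2.INTER_CUBIC))
def ang(uv,z):
    p=at(c,uv,z)[:2]-AX; return np.hypot(*p),np.arctan2(-p[1],-p[0])-Y0
print("prev nose",ang((267.7,321.3),.058))
for th in np.arange(.75,1.16,.1): print(round(th,2),arc(th,.020))
```

```text
4.7833 [ 0.4925 -0.044   0.0833] [-0.25 -0.61  0.72]
prev nose (np.float64(0.08397491304127071), np.float64(0.35943267191712086))
0.75 (array([ 3. , -7.3, -0.7]), np.float64(7.1))
0.85 (array([ 0.5, -1.3, -0.7]), np.float64(1.4))
0.95 (array([-1.3,  5. , -0.7]), np.float64(-4.3))
1.05 (array([-2.5, 11.4, -0.7]), np.float64(-10.0))
1.15 (array([-3.1, 17.9, -0.7]), np.float64(-15.8))
```

View pics/s3.png

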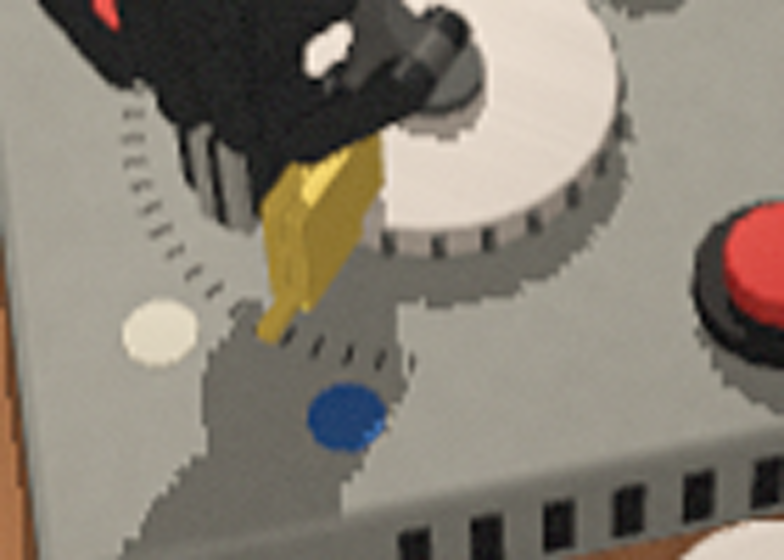

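The nose is at crop (268,333), heading for the blue spot at (347,416). The assumed contact offset fits, so I'll continue to just short of the target.

Emit:
{"method": "carry_out", "body": {
  "plan": [
    {"tx": -1, "ty": 4, "tz": 0, "rx": 0, "ry": 0, "rz": -4, "claw": 0},
    {"tx": -2, "ty": 7.5, "tz": 0, "rx": 0, "ry": 0, "rz": -7, "claw": 0},
    {"tx": -2.5, "ty": 11, "tz": 0, "rx": 0, "ry": 0, "rz": -10, "claw": 0},
    {"tx": -3, "ty": 13.5, "tz": 0, "rx": 0, "ry": 0, "rz": -12, "claw": 0},
    {"tx": -3, "ty": 15, "tz": 0, "rx": 0, "ry": 0, "rz": -13.5, "claw": 0},
    {"tx": -3, "ty": 15.5, "tz": 0, "rx": 0, "ry": 0, "rz": -14, "claw": 0},
    {"tx": -3, "ty": 15.5, "tz": 0, "rx": 0, "ry": 0, "rz": -14, "claw": 0},
    {"tx": -3, "ty": 15.5, "tz": 0, "rx": 0, "ry": 0, "rz": -14, "claw": 0}
  ]
}}

```text
time: 5.45
tool_pos: [0.5022, -0.0557, 0.0831]
orientation: [-2.655, -1.679, 0.001]
ft_force: [-1.1, 1.1, 1.2]
width: 0.0001
finger_force: 0.8
```

Run:
```python
from h import *
for i in range(3): c=manip.read_camera("side")
s=manip.state();print(s["time"],s["tool_pos"].round(4),s["ft_force"].round(2))
im=c["image"]; cv2.imwrite("pics/s4.png",cv2.resize(im[280:380,240:380,::-1],(784,560),interpolation=cv2.INTER_CUBIC))
def ang(uv,z):
    p=at(c,uv,z)[:2]-AX; return np.hypot(*p),np.arctan2(-p[1],-p[0])-Y0
print("prev nose",ang((287.9,339.5),.058))
for th in (1.1,1.15): print(round(th,2),arc(th,.020))
```

```text
5.6 [ 0.5022 -0.0557  0.0831] [-1.34  1.28  1.2 ]
prev nose (np.float64(0.08644688004872872), np.float64(0.8855288903740626))
1.1 (array([ 0.1, -0.3, -0.9]), np.float64(1.2))
1.15 (array([-0.9,  2.8, -0.9]), np.float64(-1.7))
```

View pics/s4.png

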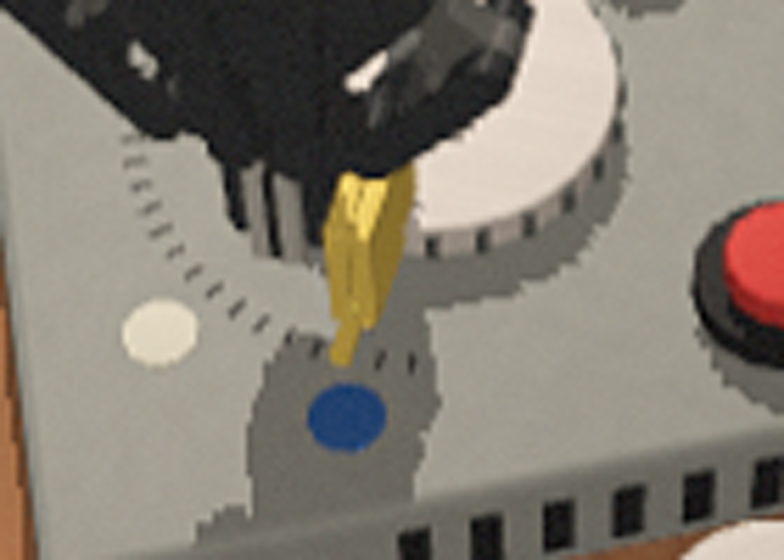

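The nose is at crop (342,360) and the blue spot at (347,416). That's about 0.05 rad short, so I need 2.5–3 mm more.

Emit:
{"method": "carry_out", "body": {
  "plan": [
    {"tx": -0.5, "ty": 1, "tz": 0, "rx": 0, "ry": 0, "rz": 0, "claw": 0},
    {"tx": -1, "ty": 2, "tz": 0, "rx": 0, "ry": 0, "rz": -1, "claw": 0},
    {"tx": -1, "ty": 2.8, "tz": 0, "rx": 0, "ry": 0, "rz": -2, "claw": 0},
    {"tx": -1, "ty": 2.8, "tz": 0, "rx": 0, "ry": 0, "rz": -2, "claw": 0},
    {"tx": -1, "ty": 2.8, "tz": 0, "rx": 0, "ry": 0, "rz": -2, "claw": 0},
    {"tx": -1, "ty": 0, "tz": 0, "rx": 0, "ry": 0, "rz": -2, "claw": 0},
    {"tx": -3, "ty": -5, "tz": 0, "rx": 0, "ry": 0, "rz": -2, "claw": 0},
    {"tx": -5, "ty": -12, "tz": 0, "rx": 0, "ry": 0, "rz": -2, "claw": 0}
  ]
}}

```text
time: 6.27
tool_pos: [0.4896, -0.0559, 0.0832]
orientation: [2.625, 1.724, 0.001]
ft_force: [-0.2, -1.0, -0.4]
width: -0.0001
finger_force: 0.0
```

Emit:
{"method": "carry_out", "body": {
  "plan": [
    {"tx": -2, "ty": -5, "tz": -10, "rx": 0, "ry": 0, "rz": 0, "claw": 0},
    {"tx": -2, "ty": -5, "tz": -35, "rx": 0, "ry": 0, "rz": 0, "claw": 0},
    {"tx": -2, "ty": -5, "tz": -70, "rx": 0, "ry": 0, "rz": 0, "claw": 0},
    {"tx": -2, "ty": -5, "tz": -105, "rx": 0, "ry": 0, "rz": 0, "claw": 0},
    {"tx": -2, "ty": -5, "tz": -120, "rx": 0, "ry": 0, "rz": 0, "claw": 0},
    {"tx": -2, "ty": -5, "tz": -120, "rx": 0, "ry": 0, "rz": 0, "claw": 0},
    {"tx": -2, "ty": -5, "tz": -120, "rx": 0, "ry": 0, "rz": 0, "claw": 0},
    {"tx": -2, "ty": -5, "tz": -120, "rx": 0, "ry": 0, "rz": 0, "claw": 0}
  ]
}}

```text
time: 6.93
tool_pos: [0.4829, -0.0554, 0.2026]
orientation: [-2.625, -1.725, 0.003]
ft_force: [-0.9, -1.0, -0.8]
width: 0.0003
finger_force: 0.0
```

Run:
```python
from h import *
for i in range(3): c=manip.read_camera("side")
s=manip.state();print(s["time"],s["tool_pos"].round(4),s["ft_force"].round(2))
im=c["image"]; cv2.imwrite("pics/s5.png",cv2.resize(im[280:380,240:380,::-1],(784,560),interpolation=cv2.INTER_CUBIC))
def ang(uv,z):
    p=at(c,uv,z)[:2]-AX; return np.hypot(*p),np.arctan2(-p[1],-p[0])-Y0
print("prev nose",ang((301.1,344.3),.058),ang((302,354.1),.0515))
print(rel([.6234,-.0885,.13]))
```

```text
7.0833 [ 0.483  -0.0552  0.2019] [-0.65  0.31 -0.76]
prev nose (np.float64(0.08746364951067946), np.float64(1.121940747884303)) (np.float64(0.0985828599751562), np.float64(1.1633521199089434))
(array([ 25.1, 142.3,  71.5]), None)
```

View pics/s5.png

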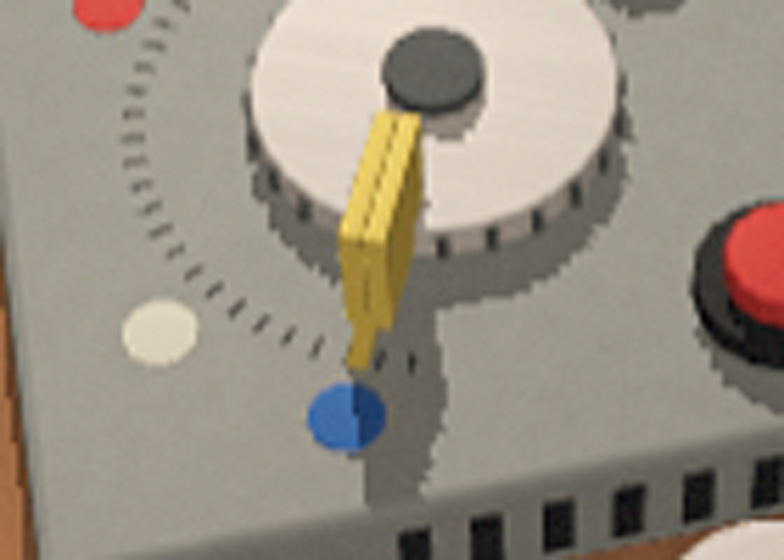

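The nose is at crop (360,367) and the blue spot at (347,416). I'll measure both angles, using the top view as well.

Run:
```python
from h import *
c=manip.read_camera("side")
def ang(c,uv,z):
    p=at(c,uv,z)[:2]-AX; return np.hypot(*p).round(4),(np.arctan2(-p[1],-p[0])-Y0).round(4)
print(ang(c,(240+360/5.6,280+367/5.6),.055),ang(c,(240+360/5.6,280+367/5.6),.06))
# tab top ridge: outer end ~ (363,240) inner ~(398,117), z .092
for q in((363,240),(398,117)): print("ridge",ang(c,(240+q[0]/5.6,280+q[1]/5.6),.092))
t=manip.read_camera("top"); im=t["image"]; cv2.imwrite("pics/t5.png",cv2.resize(im[225:315,325:425,::-1],(660,594),interpolation=cv2.INTER_CUBIC))
i=im.astype(int); m=(i[...,0]-i[...,2]>70)&(i[...,1]-i[...,2]>50); m[:230]=0;m[310:]=0;m[:,330:]&=True;m[:,:330]=0;m[:,405:]=0
ys,xs=np.nonzero(m); print(m.sum(),xs.min(),xs.max(),ys.min(),ys.max(),ang(t,cen(m),.088))
print("hub side",at(c,(240+434/5.6,280+70/5.6),.068))
```

```text
(np.float64(0.0866), np.float64(1.1702)) (np.float64(0.0898), np.float64(1.1813))
ridge (np.float64(0.0746), np.float64(1.1695))
ridge (np.float64(0.0361), np.float64(1.1739))
93 363 381 264 272 (np.float64(0.0473), np.float64(1.214))
hub side [ 0.54841814 -0.00979072  0.068     ]
```

View pics/t5.png

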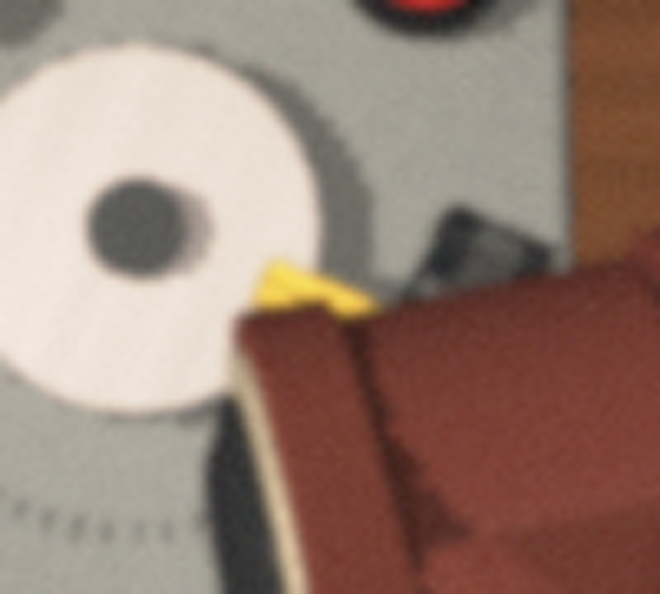

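The tab is at about 1.17, against 1.15–1.16 for the spot, so the error is under 2 mm. Now for the button.

Emit:
{"method": "carry_out", "body": {
  "plan": [
    {"tx": 25, "ty": 142, "tz": 0, "rx": 0, "ry": 0, "rz": 0, "claw": 0},
    {"tx": 25, "ty": 142, "tz": 0, "rx": 0, "ry": 0, "rz": 0, "claw": 0},
    {"tx": 25, "ty": 142, "tz": 20, "rx": 0, "ry": 0, "rz": 0, "claw": 0},
    {"tx": 25, "ty": 142, "tz": 50, "rx": 0, "ry": 0, "rz": 0, "claw": 0},
    {"tx": 25, "ty": 142, "tz": 80, "rx": 0, "ry": 0, "rz": 0, "claw": 0},
    {"tx": 25, "ty": 142, "tz": 95, "rx": 0, "ry": 0, "rz": 0, "claw": 0},
    {"tx": 25, "ty": 142, "tz": 95, "rx": 0, "ry": 0, "rz": 0, "claw": 0},
    {"tx": 25, "ty": 142, "tz": 95, "rx": 0, "ry": 0, "rz": 0, "claw": 0}
  ]
}}

```text
time: 7.85
tool_pos: [0.6237, -0.0882, 0.1068]
orientation: [-2.623, -1.725, 0.003]
ft_force: [-0.2, -0.3, 1.0]
width: 0.0
finger_force: 0.0
```

Run:
```python
from h import *
c=manip.read_camera("side"); cv2.imwrite("pics/s6.png",cv2.resize(c["image"][260:400,290:470,::-1],(720,560)))
s=manip.state();print(s["time"],s["tool_pos"].round(4),s["ft_force"].round(2),rel([.6234,-.0885,.076]))
```

```text
7.9 [ 0.6248 -0.0881  0.1085] [0.22 1.41 1.26] (array([-0.9, -1.1, 32.5]), None)
```

View pics/s6.png

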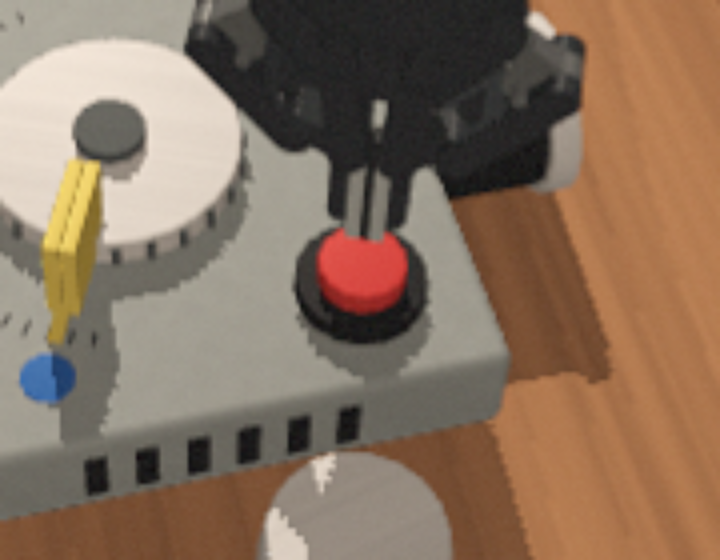

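The fingertip is centred above the button, and the tab still points at the blue spot. I'll press, watch the force, and release.

Emit:
{"method": "carry_out", "body": {
  "plan": [
    {"tx": 0, "ty": 0, "tz": 15, "rx": 0, "ry": 0, "rz": 0, "claw": 0},
    {"tx": 0, "ty": 0, "tz": 22, "rx": 0, "ry": 0, "rz": 0, "claw": 0},
    {"tx": 0, "ty": 0, "tz": 26, "rx": 0, "ry": 0, "rz": 0, "claw": 0},
    {"tx": 0, "ty": 0, "tz": 29, "rx": 0, "ry": 0, "rz": 0, "claw": 0},
    {"tx": 0, "ty": 0, "tz": 31, "rx": 0, "ry": 0, "rz": 0, "claw": 0},
    {"tx": 0, "ty": 0, "tz": 32, "rx": 0, "ry": 0, "rz": 0, "claw": 0},
    {"tx": 0, "ty": 0, "tz": 32, "rx": 0, "ry": 0, "rz": 0, "claw": 0},
    {"tx": 0, "ty": 0, "tz": 32, "rx": 0, "ry": 0, "rz": 0, "claw": 0}
  ]
}}

```text
time: 8.57
tool_pos: [0.6245, -0.0885, 0.0769]
orientation: [2.625, 1.725, 0.001]
ft_force: [-1.1, 0.1, 4.8]
width: -0.0002
finger_force: 2.1
```

Emit:
{"method": "carry_out", "body": {
  "plan": [
    {"tx": 0, "ty": 0, "tz": 1, "rx": 0, "ry": 0, "rz": 0, "claw": 0},
    {"tx": 0, "ty": 0, "tz": 2, "rx": 0, "ry": 0, "rz": 0, "claw": 0},
    {"tx": 0, "ty": 0, "tz": 2.5, "rx": 0, "ry": 0, "rz": 0, "claw": 0},
    {"tx": 0, "ty": 0, "tz": 2.5, "rx": 0, "ry": 0, "rz": 0, "claw": 0},
    {"tx": 0, "ty": 0, "tz": 2.5, "rx": 0, "ry": 0, "rz": 0, "claw": 0},
    {"tx": 0, "ty": 0, "tz": 2.5, "rx": 0, "ry": 0, "rz": 0, "claw": 0},
    {"tx": 0, "ty": 0, "tz": 2.5, "rx": 0, "ry": 0, "rz": 0, "claw": 0},
    {"tx": 0, "ty": 0, "tz": 2.5, "rx": 0, "ry": 0, "rz": 0, "claw": 0}
  ]
}}

```text
time: 9.23
tool_pos: [0.6246, -0.0885, 0.0758]
orientation: [2.624, 1.725, 0.001]
ft_force: [-4.5, -0.3, 12.8]
width: -0.0002
finger_force: 6.6
```

12.8 N, so the button is against its stop. Now I'll release it and lift off.

Emit:
{"method": "carry_out", "body": {
  "plan": [
    {"tx": 0, "ty": 0, "tz": -5, "rx": 0, "ry": 0, "rz": 0, "claw": 0},
    {"tx": 0, "ty": 0, "tz": -15, "rx": 0, "ry": 0, "rz": 0, "claw": 0},
    {"tx": 0, "ty": 0, "tz": -40, "rx": 0, "ry": 0, "rz": 0, "claw": 0},
    {"tx": 0, "ty": 0, "tz": -70, "rx": 0, "ry": 0, "rz": 0, "claw": 0},
    {"tx": 0, "ty": 0, "tz": -100, "rx": 0, "ry": 0, "rz": 0, "claw": 0},
    {"tx": 0, "ty": 0, "tz": -110, "rx": 0, "ry": 0, "rz": 0, "claw": 0},
    {"tx": 0, "ty": 0, "tz": -110, "rx": 0, "ry": 0, "rz": 0, "claw": 0},
    {"tx": 0, "ty": 0, "tz": -110, "rx": 0, "ry": 0, "rz": 0, "claw": 0}
  ]
}}

```text
time: 9.9
tool_pos: [0.6242, -0.0886, 0.1833]
orientation: [2.625, 1.726, 0.0]
ft_force: [0.3, 0.3, -1.7]
width: -0.0001
finger_force: 0.0
```

Run:
```python
from h import *
for i in range(4): c=manip.read_camera("side")
cv2.imwrite("pics/s7.png",c["image"][:,:,::-1]); print(manip.state()["ft_force"].round(1))
```

```text
[-0.6 -0.7  0.4]
```

View pics/s7.png

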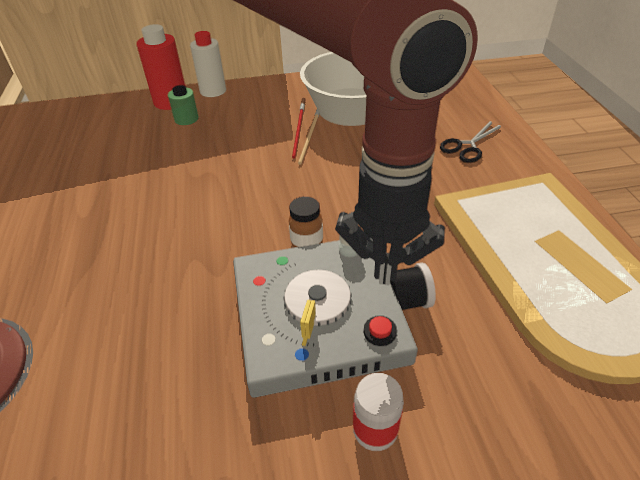

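The tab nose at (304,345) points at the blue spot at (302,354), and the button at (380,327) is up. The jar and can haven't moved, the pot is mostly hidden behind the gripper but was never approached, and the arm is clear.

```bash
python3 -c "
from cell import manip
print(manip.finish_job())"
```

```text
the job is handed in; nothing more can be done
None
```

I pushed the tab to within about 2 mm of the blue spot's centre, then pressed the lamp button to its stop and let it come up. The jar and can did not move, the pot was never approached, and I handed the job in; no verdict came back.

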